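Present a specimen jar to the reader, then hold the transport box open

TASK

At the specimen reception bench, turn the jar standing in the reader's cup so that the middle of its barcode label squarely faces the reader block's window, and leave it standing free in the cup. Then lift the transport box's lid (it has a pull tab) with the gripper and hold it open at 60 degrees, so that a colleague can load the box: the lid falls shut by itself, so finish while still holding it there. Leave everything else on the bench where it is.

Things in the scene. Friction and masses are not known exactly. Their poses are not given: they have to be found in the camera images.
- jar: specimen jar, loose, white plastic, 80 g, upright in the station's cup: body 42 mm across, 60 mm high; cap 46 mm across, from 60 to 80 mm above the underside. Its barcode label (42 mm high, spans 85 degrees) is centred on its +x side; a black rib on the white cap (6 mm wide, 3 high) runs from centre to rim above the label's middle. Origin: centre of underside, z up. Turns easily in the cup
- jar_label (a point): middle of the label on the jar's side: 21 mm from the jar's axis along the jar's +x, 31 mm above its underside; axes as the jar's
- station: reading station, grey plastic, fixed: base plate 150 x 90 x 8 mm with a shallow cup (ring 46 mm inside, rim 5 mm above the plate; the jar stands on the plate) and the reader block (28 x 70 mm, top 80 mm above the bench). Origin: on the bench under the cup's centre, z up. The block is on the -x side, its dark window 74 mm from the origin facing +x: the label must face the station's -x
- box: the transport box, grey plastic, fixed: 200 mm (x) by 180 mm (y), 120 mm high, walls 8 mm, closed by a hinged lid. Origin: centre of its underside on the bench, z up, its -x side (with the lid's tab) roughly towards the robot, hinge along y at its +x rim
- lid_tab (a point): grip point on the lid's tab, a flat tongue 24 mm wide (along y) and 10 mm thick, standing out 46 mm beyond the lid's free edge, with free space beside and below it. The point is at mid width and mid thickness, 26 mm beyond the lid's edge, 20 mm short of the tab's end, 230 mm from the hinge line. It moves with the lid; axes as the lid's (equal to the box's when shut)
- lid_hinge (a point): middle of the lid's hinge line, on the box's +x top rim, 120 mm above the bench; y is the hinge axis; the tab point lies 5 mm above this height when the lid is shut
- lid (a joint): opening angle of the lid in rad: 0 shut (level), grows as the tab rises, stop at 1.4; 1.047 is 60 degrees. The lid (204 x 184 x 10 mm, about 0.25 kg) turns freely and falls shut from any angle when not held. Lifting takes 1 to 3 N at the tab; pinched across its width, the tab can pivot between the fingers
- roll: bystander: paper label roll, 64 mm across, 40 mm high, standing on its flat side. Origin: centre of the underside
- marker: bystander: white marker pen, 120 mm long, 14 mm thick, lying along its x. Origin: underside at mid length
- bottle: bystander: amber bottle, 60 mm across, 150 mm high. Origin: centre of the underside
- mouse: bystander: black computer mouse, 100 x 56 x 31 mm, on a red mat. Origin: centre of the underside
- dispenser: bystander: grey tape dispenser, 130 x 50 mm, 75 mm high. Origin: centre of the underside
- spare: bystander: empty clear jar without label, 60 mm across, 70 mm high, standing on the bench away from the reader. Origin: centre of the underside

How it is judged:
On the way, in this order (a step that is already met when the one before it is completed fails the run):
1. the jar stands free in the cup with its label facing the reader, the lid still shut (angle between the x axis of jar and the x axis of station, either way round below 0.26 rad and x of jar_label in the frame of station below -0.01 m and horizontal distance between jar and station below 0.008 m and z of jar in the frame of station below 0.012 m and angle between jar's own z axis and vertical below 0.1 rad and contact force between jar and the fingers below 0.1 N and value of joint lid below 0.1 rad), for 0.2 s.
2. the lid is lifted with the fingers (value of joint lid above 0.5 rad and contact force between box and the fingers above 0.2 N), for 0.1 s.
At the end, for the whole second after the job is handed in: the lid is held still by the gripper's fingers at 60 degrees (within 6), nothing else propping it, while the jar stands upright and untouched in the reader's cup with the middle of its label within 15 degrees of facing the reader (angle between the x axis of jar and the x axis of station, either way round below 0.26 rad and x of jar_label in the frame of station below -0.01 m and horizontal distance between jar and station below 0.008 m and z of jar in the frame of station below 0.012 m and angle between jar's own z axis and vertical below 0.1 rad and value of joint lid between 0.942 and 1.152 rad and velocity of joint lid between -0.1 and 0.1 rad/s and contact force between box and the fingers above 0.2 N and contact force between box and jar below 0.1 N and contact force between jar and the arm below 0.1 N and contact force between jar and the fingers below 0.1 N and linear speed of jar below 0.02 m/s and contact force between box and roll below 0.1 N and contact force between box and marker below 0.1 N and contact force between box and bottle below 0.1 N and contact force between box and mouse below 0.1 N and contact force between box and dispenser below 0.1 N and contact force between box and spare below 0.1 N); the arm keeps its last pose, push and grip.
It fails at once if a bystander (roll, marker, bottle, mouse, dispenser, spare jar) is pushed more than 30 mm away (distance of any of roll, marker, bottle, mouse, dispenser, spare from where it was at the start of the episode above 0.03 m).
It also fails if it takes over 64 s, if anything falls off the work surface, if the arm or the gripper's body presses on something with over 40 N, if the wrist force passes 120 N, or if a joint passes its speed limit or range.

ROBOT

A 6-joint arm with a two-finger parallel gripper is mounted at the origin on the work surface. World frame = base frame: x ahead of the robot, y to its left, z up, the work surface at z = 0. Lengths are in m, angles in rad, forces in N, time in s.
With the tool pointing down it reaches from about 0.35 to 0.775 m from the base axis. Payload 7.3 kg.
Tool frame: the origin (TCP) lies midway between the tips of the shut fingers; the grasp point (between the pads) lies 19 mm behind it (robot.grip_depth is the z of the grasp point in the tool frame, in m); z points along the fingers, y is the line along which they close (so a half turn about z gives the same grasp; the last joint's range is limited). The gripper opens to 92 mm and grips with 3 to 60 N. Pads are 19 mm wide; open, the fingers measure 130 mm over their backs; the gripper's body (75 mm by 190 mm) begins 47 mm behind the grasp point.
Start: joints at [0.964, 0.342, 1.524, -0, 1.275, -0.146], TCP at [0.233, 0.47, 0.227] pointing down, gripper open.
Joint ranges: [-2.53, 2.53], [-0.77, 2.02], [0.04, 2.7], [-1, 4.14], [0.28, 2.66], [-3.11, 3.11]. Speed limits (rad/s): [2.57, 2.57, 3.14, 3.14, 3.14, 3.14].

INTERFACE

Orientations are given as [roll, pitch, yaw] about the fixed x, y, z axes, in that order (R = Rz(yaw) Ry(pitch) Rx(roll)).
In Python, from cell import robot, viewer gives the robot as it stands.
- The arm moves only by the tool step_arm, never from a script. Its argument "increments" is a list of rows, each an object with "delta_pos": the shift along the tool's x, y, z in cm, a list of three; "dr": the turn, a rotation vector about the tool's x, y, z in degrees, a list of three; "fingers": the closure, from -1 (fully open) to 1 (shut), so that 0 is half open. In form: [{"delta_pos": [tx, ty, tz], "dr": [wx, wy, wz], "fingers": fingers}, ...]. A call has exactly 5 rows; each row is the pose to reach, as a shift and turn from the pose commanded when the call began, along the tool's axes at that moment; what a row does not reach only later rows make up. A row lasts 1/8 s, in which the tool goes at most 62.5 mm and 10.7 degrees, less where a joint would pass 70% of its speed; a pose out of reach is approached as far as the arm can. A call with a gripper value outside its range is refused whole. The fingers move at their own pace and stop on an object; "newtons" is the grip in N (left out, the last holds). Time passes only in rows, so rows that repeat a pose let the fingers close, or fill a call up. It gives the time, the measured TCP pose, the force, the opening and the grip force at its end, in the units of the state.
- robot.observe(): the state, without advancing time (a new reading comes with each control period).
- viewer.read_camera(name): name is "scene" or "side" or "wrist"; returns the picture (420x560x3 uint8, red, green, blue); there is no depth.
- viewer.camera_params(name): a dict with "K" (3x3 intrinsics, pixels), "T" (4x4, takes a point from camera to world coordinates). Camera axes: x right, y down, z forward; pixel columns grow to the right and rows downward; lengths in m; the calibration is good to about 2 mm. A picture is of the moment at which its call begins: read the wrist's pose just before it. camera_params takes no time and is no camera call; for the wrist camera it gives the pose at the moment of the call.
- robot.hand_in(): hands the job in; it is judged then, once.
The state is a dict: "time": time; "qpos": joint angles; "qvel": joint speeds; "joint_efforts": joint torques, N m; "tool_pos": TCP position; "tool_rot": TCP orientation; "contact_force": force on the tool from outside, world axes, zero at the start; "torque": the same for the moment, N m; "opening": finger opening in m; "grip_force": force on a finger pad.
Only numpy, scipy, OpenCV 4.12 (cv2) and the standard library are available. Lean on these libraries where they do the work, as an engineer would, in place of code of your own. Each camera call takes 0.05 s, during which the arm holds its last target. There are 200 camera calls.

## Working session

There is one attempt and no reset: what is moved stays moved. The work goes in short steps, Python scripts to look and compute and a tool call to move; the robot and the scene stay as the last step left them, time stands still between calls to the robot, and variables do not carry over. Pictures are saved under pics/ and viewed, at most 10 in all, crops included, and the job is handed in when it is done.

Besides the shell and the picture viewer there is one more tool, called after "Request:" as name(argument=value, ...) on one line, values as JSON. step_arm: Moves the arm, as the interface text tells. Its arguments: {"type":"object","properties":{"increments":{"type":"array"},"newtons":{"type":"number"}},"required":["increments"]}

```bash
ls; mkdir -p pics; python3 - <<'E'
from cell import robot, viewer
import cv2,numpy as np
np.set_printoptions(precision=4,suppress=True)
a=[]
for n in("scene","side"):
    p=viewer.read_camera(n); cv2.imwrite(f"pics/{n}0.png",p[...,::-1])
    c=viewer.camera_params(n); print(n,c["K"],c["T"])
s=robot.observe(); print(s)
E
```

```text
pics
scene [[424.0346   0.     276.4726]
 [  0.     424.0346 218.0351]
 [  0.       0.       1.    ]] [[ 0.3776  0.7379 -0.5593  1.2603]
 [ 0.9259 -0.306   0.2214 -0.2802]
 [-0.0078 -0.6015 -0.7988  1.1335]
 [ 0.      0.      0.      1.    ]]
side [[379.8956   0.     282.1471]
 [  0.     379.8956 208.3151]
 [  0.       0.       1.    ]] [[ 0.809  -0.4108  0.4203  0.0756]
 [-0.5875 -0.5451  0.598  -0.6789]
 [-0.0165 -0.7308 -0.6824  0.9154]
 [ 0.      0.      0.      1.    ]]
{'time': 0.1, 'qpos': array([ 0.964 ,  0.3426,  1.5249,  0.    ,  1.2754, -0.146 ]), 'qvel': array([ 0.0007, -0.0031, -0.0015, -0.0006, -0.001 , -0.0006]), 'joint_efforts': array([  0.0015, -43.2007, -24.4691,   0.0719,   0.0526,  -0.0001]), 'tool_pos': array([0.2332, 0.47  , 0.2261]), 'tool_rot': array([-3.1403, -0.0002,  2.6808]), 'contact_force': array([-0.4697, -0.0406, -0.4224]), 'torque': array([ 0.007 ,  0.0218, -0.0296]), 'grip_force': 0.0, 'opening': 0.09195635707332249}
```

View pics/scene0.png

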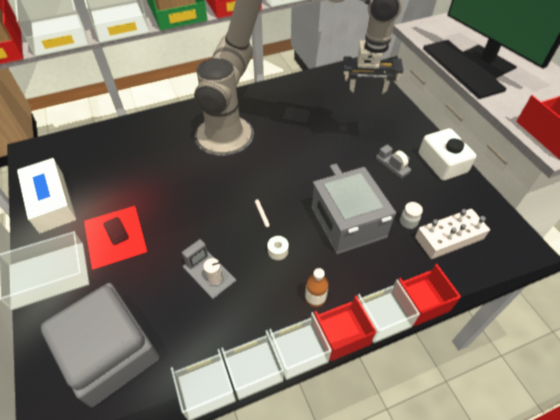

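View pics/side0.png

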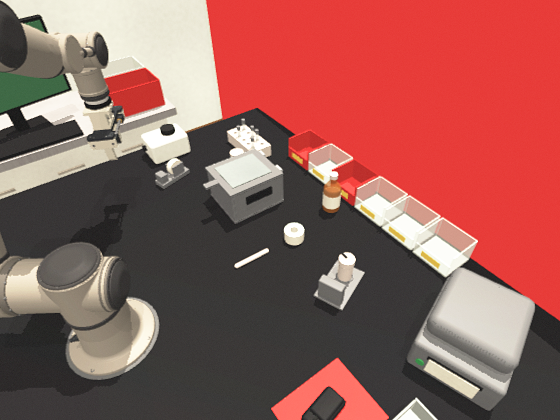

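Scene view: station with jar at about (210,270), box at (352,205) with its tab at (336,170), roll (278,247), marker (262,212), bottle (317,287). Side view: jar at (346,265), tab at (210,185). I'll enlarge the station and the box next.

```bash
python3 - <<'E'
import cv2,numpy as np
a=cv2.imread("pics/scene0.png");b=cv2.imread("pics/side0.png")
f=lambda i,x,y,w,h,s:cv2.resize(i[y:y+h,x:x+w],None,fx=s,fy=s,interpolation=cv2.INTER_CUBIC)
A=f(a,175,230,65,75,6);B=f(b,310,240,65,75,6)
cv2.imwrite("pics/c1.png",np.hstack([A,B]))
A=f(a,305,155,95,100,4);B=f(b,200,145,95,100,4)
cv2.imwrite("pics/c2.png",np.hstack([A,B]))
E
```

```text
(no output)
```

View pics/c1.png

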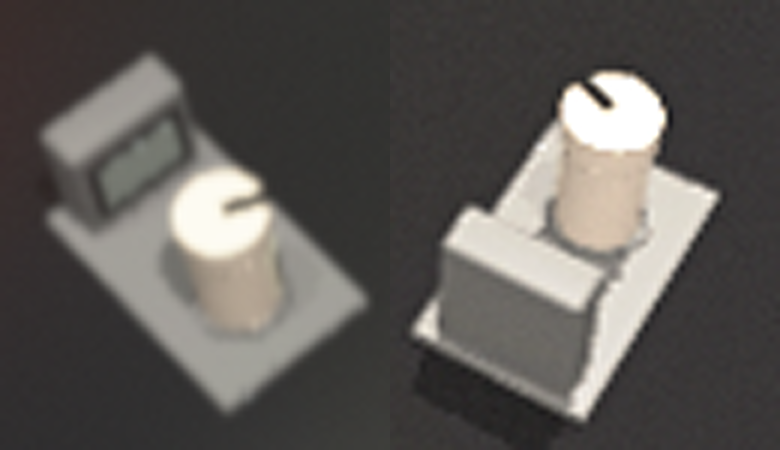

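View pics/c2.png

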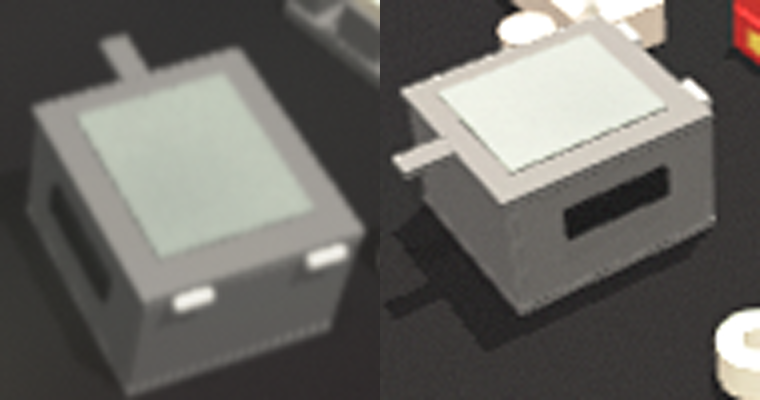

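Left crop: the scene cap is centred near (221,213) and its rib points to (265,197); the plate corners are (48,220), (228,413), (367,300). Side half: cap centre (612,113), rib tip (585,82). In the box crop, the lid corners are (35,108), (240,48), (362,230), (147,303) in scene, and (402,92), (590,18), (712,113), (510,200) in side.

```bash
cat > h.py <<'E'
from cell import robot, viewer
import cv2,numpy as np
np.set_printoptions(precision=4,suppress=True)
def ray(c,uv,z):
    K,T=c["K"],c["T"]; d=T[:3,:3]@np.linalg.inv(K)@np.r_[uv,1]
    return T[:3,3]+d*(z-T[2,3])/d[2]
def crop(uv,o,s): return (np.array(uv)+.5)/s-.5+np.array(o)
E
python3 - <<'E'
from h import *
S,D=viewer.camera_params("scene"),viewer.camera_params("side")
def pr(n,c,pts,o,s,z):
    P=np.array([ray(c,crop(p,o,s),z)[:2] for p in pts]); print(n); print(P); return P
ang=lambda v:np.degrees(np.arctan2(v[1],v[0]))
for n,c,o,cap,rib,plate,blk in (("scene",S,(175,230),(221,213),(265,197),[(48,220),(228,413),(367,300)],[(40,135),(150,53),(183,85),(78,165)]),
  ("side",D,(310,240),(222,113),(193,82),[(25,335),(195,420),(328,195)],[(83,205),(53,240),(180,305),(210,270)])):
    P=pr(n+" cap,rib",c,[cap],o,6,.08)[0]; R=ray(c,crop(rib,o,6),.083)[:2]
    print("rib ang",ang(R-P))
    Q=pr("plate",c,plate,o,6,.008); print(ang(Q[1]-Q[0]),ang(Q[2]-Q[1]),np.linalg.norm(np.diff(Q,axis=0),axis=1))
    pr("blk",c,blk,o,6,.08)
for n,c,o,l,t in (("scene",S,(305,155),[(35,108),(240,48),(362,230),(147,303)],[(102,40),(128,35),(147,72),(120,82)]),
  ("side",D,(200,145),[(130,200),(22,92),(210,18),(332,113)],[(25,172),(13,158),(60,140),(76,152)])):
    L=pr(n+" lid",c,l,o,4,.13); print("centre",L.mean(0),"edges",[ang(L[(i+1)%4]-L[i]) for i in range(4)],[np.linalg.norm(L[(i+1)%4]-L[i]) for i in range(4)])
    pr("tab",c,t,o,4,.13)
E
```

```text
scene cap,rib
[[ 0.6078 -0.2249]]
rib ang 86.33598554433884
plate
[[ 0.5334 -0.3042]
 [ 0.6723 -0.2508]
 [ 0.6394 -0.1683]]
21.038856175794884 111.75192779561571 [0.1488 0.0888]
blk
[[ 0.5315 -0.2941]
 [ 0.5052 -0.2308]
 [ 0.53   -0.2209]
 [ 0.5554 -0.2813]]
side cap,rib
[[ 0.6136 -0.223 ]]
rib ang 89.87981314148612
plate
[[ 0.4949 -0.2268]
 [ 0.5278 -0.3076]
 [ 0.6661 -0.253 ]]
-67.8710494251873 21.54559384819138 [0.0872 0.1487]
blk
[[ 0.5267 -0.2248]
 [ 0.5034 -0.2316]
 [ 0.5254 -0.291 ]
 [ 0.5484 -0.2852]]
scene lid
[[0.4689 0.1602]
 [0.4737 0.3418]
 [0.6729 0.3335]
 [0.6711 0.1545]]
centre [0.5716 0.2475] edges [np.float64(88.4789648209857), np.float64(-2.3968661229085484), np.float64(-90.60114665961099), np.float64(178.39575512240566)] [np.float64(0.1816588407409734), np.float64(0.1994124886796266), np.float64(0.17892751525900635), np.float64(0.2022619772542731)]
tab
[[0.4225 0.2424]
 [0.4256 0.2645]
 [0.4683 0.2598]
 [0.4698 0.2348]]
side lid
[[0.4703 0.1559]
 [0.4682 0.3349]
 [0.6577 0.331 ]
 [0.6633 0.1498]]
centre [0.5649 0.2429] edges [np.float64(90.67406872807962), np.float64(-1.187934168940424), np.float64(-88.21040807853213), np.float64(178.19792466647513)] [np.float64(0.17904466935634022), np.float64(0.18953691370319384), np.float64(0.1812650932117273), np.float64(0.19314610364071774)]
tab
[[0.4199 0.2372]
 [0.4204 0.2591]
 [0.4625 0.2566]
 [0.4654 0.2347]]
```

```bash
cat >> h.py <<'E'
from scipy.spatial.transform import Rotation as Ro
def go(p,rpy_deg):
    s=robot.observe(); R=Ro.from_euler("xyz",s["tool_rot"]); G=Ro.from_euler("xyz",rpy_deg,degrees=True)
    print("t",s["time"],"pos",s["tool_pos"],"rpy",np.degrees(s["tool_rot"]),"q",s["qpos"],"F",s["contact_force"],"open",s["opening"],"grip",s["grip_force"])
    print("delta cm",R.inv().apply(np.array(p)-s["tool_pos"])*100,"dr",(R.inv()*G).as_rotvec(degrees=True))
E
python3 - <<'E'
from h import *
go([.61,-.224,.24],[180,0,60])
c=viewer.camera_params("scene");print("bottle base?",ray(c,(316,303),0),"roll",ray(c,(278,247),.04))
E
```

```text
t 0.1 pos [0.2332 0.47   0.2261] rpy [-179.9256   -0.0119  153.5974] q [ 0.964   0.3426  1.5249  0.      1.2754 -0.146 ] F [-0.4697 -0.0406 -0.4224] open 0.09195635707332249 grip 0.0
delta cm [-64.6071 -45.4063  -1.3407] dr [-0.0668  0.0516 93.5974]
bottle base? [0.7968 0.0233 0.    ] roll [ 0.5995 -0.0149  0.04  ]
```

Request:
step_arm(increments=[{"delta_pos":[-4.9,-3.4,-1.4],"dr":[0,0,10],"fingers":-1},{"delta_pos":[-9.8,-6.9,-1.4],"dr":[0,0,20],"fingers":-1},{"delta_pos":[-14.7,-10.3,-1.4],"dr":[0,0,30],"fingers":-1},{"delta_pos":[-19.6,-13.8,-1.4],"dr":[0,0,40],"fingers":-1},{"delta_pos":[-24.5,-17.2,-1.4],"dr":[0,0,50],"fingers":-1}])

```text
time: 0.72
tool_pos: [0.3768, 0.2055, 0.2406]
tool_rot: [3.142, -0.0, 1.803]
contact_force: [1.1, 0.4, 0.7]
opening: 0.0918
grip_force: 0.0
```

```bash
python3 -c "
from h import *
go([.61,-.224,.24],[180,0,60])"
```

```text
t 0.725 pos [0.3768 0.2055 0.2406] rpy [179.9992  -0.0036 103.2831] q [0.3202 0.1529 1.7406 0.0001 1.2481 0.0883] F [1.1227 0.4398 0.683 ] open 0.09178194503948156 grip 0.0
delta cm [-47.1556  12.8252   0.0609] dr [-0.0006 -0.0037 43.2831]
```

Good tracking, so I'll continue.

Request:
step_arm(increments=[{"delta_pos":[-5.8,1.6,0],"dr":[0,0,9],"fingers":-1},{"delta_pos":[-11.6,3.2,0],"dr":[0,0,18],"fingers":-1},{"delta_pos":[-17.4,4.8,0],"dr":[0,0,27],"fingers":-1},{"delta_pos":[-23.2,6.4,0],"dr":[0,0,36],"fingers":-1},{"delta_pos":[-29,8,0],"dr":[0,0,43],"fingers":-1}])

```text
time: 1.35
tool_pos: [0.5229, -0.0577, 0.2405]
tool_rot: [-3.141, -0.0, 1.053]
contact_force: [-0.1, 0.9, 0.4]
opening: 0.0917
grip_force: 0.0
```

```bash
python3 -c "
from h import *
go([.61,-.224,.24],[180,0,60])"
```

```text
t 1.35 pos [ 0.5229 -0.0577  0.2405] rpy [-179.9722   -0.0107   60.3294] q [-0.2558  0.3336  1.4976  0.0003  1.3108  0.262 ] F [-0.0598  0.865   0.3595] open 0.09173697119881348 grip 0.0
delta cm [-10.1382  15.8046   0.0361] dr [-0.0279 -0.0106  0.3294]
```

Request:
step_arm(increments=[{"delta_pos":[-3.3,5.2,0],"dr":[0,0,0],"fingers":-1},{"delta_pos":[-6.6,10.4,0],"dr":[0,0,0],"fingers":-1},{"delta_pos":[-10.1,15.8,0],"dr":[0,0,0],"fingers":-1},{"delta_pos":[-10.1,15.8,0],"dr":[0,0,0],"fingers":-1},{"delta_pos":[-10.1,15.8,0],"dr":[0,0,0],"fingers":-1}])

```text
time: 1.98
tool_pos: [0.61, -0.2212, 0.2398]
tool_rot: [-3.14, -0.0, 1.057]
contact_force: [-0.5, 0.2, -0.2]
opening: 0.0915
grip_force: 0.0
```

```bash
python3 -c "
from h import *
c=viewer.camera_params('wrist');print(c)
p=viewer.read_camera('wrist');cv2.imwrite('pics/w1.png',p[...,::-1])
go([.61,-.224,.24],[180,0,60])"
```

```text
{'K': array([[336.2553,   0.    , 287.0193],
       [  0.    , 336.2553, 206.281 ],
       [  0.    ,   0.    ,   1.    ]]), 'T': array([[ 0.8715, -0.4713, -0.1355,  0.6477],
       [-0.4903, -0.8387, -0.2371, -0.1546],
       [-0.0019,  0.2731, -0.962 ,  0.3967],
       [ 0.    ,  0.    ,  0.    ,  1.    ]])}
t 2.025 pos [ 0.61   -0.2205  0.2404] rpy [-179.9291   -0.0215   60.6266] q [-0.4651  0.5696  1.1188  0.0004  1.4544  0.0475] F [ 0.2844 -0.0204  0.0056] open 0.09160359797104238 grip 0.0
delta cm [-0.3093  0.1707  0.0381] dr [-0.071  -0.0211  0.6266]
```

View pics/w1.png

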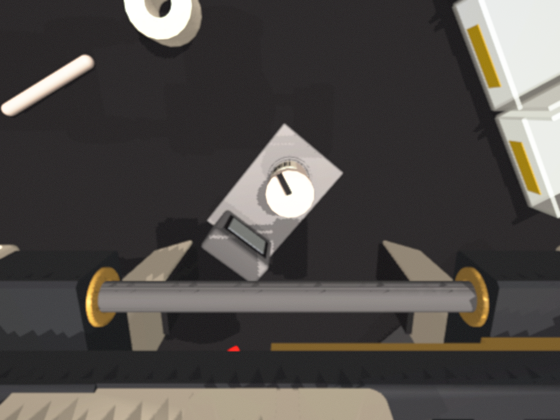

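The wrist view shows the jar cap at (290,193) with its rib toward (281,177), plate corners at (284,124) and (342,173), and the reader block at about (240,243). I'll measure the cap and rib from masks.

```bash
cat >> h.py <<'E'
def jar(img_bgr,c,win,o=0):
    x,y,w,h=win; f=8
    g=cv2.resize(cv2.cvtColor(img_bgr,6)[y:y+h,x:x+w],None,fx=f,fy=f,interpolation=cv2.INTER_CUBIC)
    m=(g>225).astype(np.uint8); k=max(cv2.findContours(m,0,2)[0],key=cv2.contourArea)
    hull=cv2.convexHull(k); (cx,cy),ax,_=cv2.fitEllipse(hull)
    d=np.zeros_like(g); cv2.fillConvexPoly(d,hull,1); d&=(g<110)
    n,l,st,ce=cv2.connectedComponentsWithStats(d); i=1+np.argmax(st[1:,4])
    yy,xx=np.nonzero(l==i)
    C=ray(c,crop((cx,cy),(x,y),f),.088); r=ray(c,crop((xx.mean(),yy.mean()),(x,y),f),.091)
    print("cap",C,"axes px",np.array(ax)/f,"rib ang",np.degrees(np.arctan2(r[1]-C[1],r[0]-C[0])),"r",np.linalg.norm((r-C)[:2]))
E
python3 - <<'E'
from h import *
c=viewer.camera_params('wrist')
jar(cv2.imread('pics/w1.png'),c,(255,155,70,70))
jar(cv2.imread('pics/scene0.png'),viewer.camera_params('scene'),(195,248,35,35))
jar(cv2.imread('pics/side0.png'),viewer.camera_params('side'),(328,245,35,30))
P=[ray(c,p,.008)[:2] for p in ((284,124),(342,173),(208,219.5))]
print(P,[np.degrees(np.arctan2(*(b-a)[::-1])) for a,b in ((P[0],P[1]),(P[2],P[0]))])
E
```

```text
cap [ 0.6125 -0.2206  0.088 ] axes px [46.9511 48.2312] rib ang 89.59441869203373 r 0.011848022328368181Traceback (most recent call last):
  File "<stdin>", line 4, in <module>
  File "h.py", line 19, in jar
    n,l,st,ce=cv2.connectedComponentsWithStats(d); i=1+np.argmax(st[1:,4])
                                                       ~~~~~~~~~^^^^^^^^^^
    return _wrapfunc(a, 'argmax', axis=axis, out=out, **kwds)
    return bound(*args, **kwds)
ValueError: attempt to get argmax of an empty sequence
```

```bash
python3 - <<'E'
from h import *
c=viewer.camera_params('wrist')
P=[ray(c,p,.008)[:2] for p in ((284,124),(342,173),(208,219.5))]
print(P,[np.degrees(np.arctan2(*(b-a)[::-1])) for a,b in ((P[1],P[0]),(P[2],P[0]))])
for n,uv,o in(("scene",(221,213),(175,230)),("side",(222,113),(310,240))): print(ray(viewer.camera_params(n),crop(uv,o,6),.088))
go([.611,-.2222,.064],[180,0,60])
E
```

```text
[array([ 0.6372, -0.1643]), array([ 0.669 , -0.2461]), array([ 0.501 , -0.2174])] [np.float64(111.24925737561762), np.float64(21.303939600922842)]
[ 0.6128 -0.2253  0.088 ]
[ 0.6085 -0.2274  0.088 ]
t 2.025 pos [ 0.61   -0.2205  0.2404] rpy [-179.9291   -0.0215   60.6266] q [-0.4651  0.5696  1.1188  0.0004  1.4544  0.0475] F [ 0.2844 -0.0204  0.0056] open 0.09160359797104238 grip 0.0
delta cm [-0.11    0.1913 17.6382] dr [-0.071  -0.0211  0.6266]
```

Request:
step_arm(increments=[{"delta_pos":[-0.2,0.3,4.5],"dr":[0,0,0.6],"fingers":-1},{"delta_pos":[-0.2,0.3,9],"dr":[0,0,0.6],"fingers":-1},{"delta_pos":[-0.2,0.3,13.5],"dr":[0,0,0.6],"fingers":-0.6},{"delta_pos":[-0.2,0.3,17.6],"dr":[0,0,0.6],"fingers":-0.3},{"delta_pos":[-0.2,0.3,17.6],"dr":[0,0,0.6],"fingers":-0.3}])

```text
time: 2.65
tool_pos: [0.6099, -0.2221, 0.0623]
tool_rot: [-3.135, 0.0, 1.049]
contact_force: [0.2, 0.1, 0.4]
opening: 0.0664
grip_force: 0.0
```

```bash
python3 -c "
from h import *
go([.6115,-.2235,.064],[180,0,60])"
```

```text
t 2.65 pos [ 0.6099 -0.2221  0.0623] rpy [-179.6084    0.0128   60.0987] q [-0.4672  0.7238  1.344   0.0002  1.0807  0.0546] F [0.1735 0.0983 0.4266] open 0.06643125144947443 grip 0.0
delta cm [-0.0442  0.2095 -0.1734] dr [-0.3916  0.0131  0.0987]
```

Request:
step_arm(increments=[{"delta_pos":[0,0.1,0],"dr":[0,0,0],"fingers":-0.1},{"delta_pos":[0,0.1,0],"dr":[0,0,0],"fingers":0},{"delta_pos":[0,0.1,0],"dr":[0,0,0],"fingers":0.1},{"delta_pos":[0,0.1,0],"dr":[0,0,0],"fingers":0.3},{"delta_pos":[0,0.1,0],"dr":[0,0,0],"fingers":0.5}], newtons=8)

```text
time: 3.28
tool_pos: [0.6138, -0.2255, 0.067]
tool_rot: [3.138, -0.0, 1.047]
contact_force: [-0.9, 1.1, 6.5]
opening: 0.0458
grip_force: 8.0
```

```bash
python3 -c "
from h import *
go([.6115,-.2235,.064],[180,0,60])"
```

```text
t 3.275 pos [ 0.6138 -0.2255  0.067 ] rpy [179.8053  -0.0228  59.9942] q [-0.4692  0.721   1.3346  0.0002  1.0826  0.0544] F [-0.9174  1.0911  6.5297] open 0.04580570928014856 grip 8.000248074531555
delta cm [ 0.0523 -0.3004  0.3021] dr [ 0.1947 -0.0228 -0.0058]
```

Request:
step_arm(increments=[{"delta_pos":[0,0,0],"dr":[0,0,-4],"fingers":0.5},{"delta_pos":[0,0,0],"dr":[0,0,-10],"fingers":0.5},{"delta_pos":[0,0,0],"dr":[0,0,-17],"fingers":0.5},{"delta_pos":[0,0,0],"dr":[0,0,-24],"fingers":0.5},{"delta_pos":[0,0,0],"dr":[0,0,-30],"fingers":0.5}])

```text
time: 3.9
tool_pos: [0.6133, -0.2255, 0.0669]
tool_rot: [3.14, 0.001, 1.574]
contact_force: [-3.1, 0.1, 7.5]
opening: 0.046
grip_force: 8.0
```

```bash
python3 -c "
from h import *
go([.6115,-.2235,.064],[180,0,172])"
```

```text
t 3.9 pos [ 0.6133 -0.2255  0.0669] rpy [179.8891   0.0584  90.1862] q [-0.4695  0.721   1.335  -0.      1.0834 -0.4727] F [-3.1315  0.0527  7.5354] open 0.04599960232994 grip 7.999082431197166
delta cm [ 0.1967 -0.1802  0.2899] dr [  0.0497   0.1273 -81.8137]
```

Request:
step_arm(increments=[{"delta_pos":[0,0,0],"dr":[0,0,-7],"fingers":0.5},{"delta_pos":[0,0,0],"dr":[0,0,-15],"fingers":0.5},{"delta_pos":[0,0,0],"dr":[0,0,-23],"fingers":0.5},{"delta_pos":[0,0,0],"dr":[0,0,-31],"fingers":0.5},{"delta_pos":[0,0,0],"dr":[0,0,-39],"fingers":0.5}])

```text
time: 4.53
tool_pos: [0.6134, -0.2256, 0.0669]
tool_rot: [3.141, 0.002, 2.256]
contact_force: [-2.9, 0.3, 7.4]
opening: 0.0458
grip_force: 8.0
```

Request:
step_arm(increments=[{"delta_pos":[0,0,0],"dr":[0,0,-9],"fingers":0.5},{"delta_pos":[0,0,0],"dr":[0,0,-18],"fingers":0.5},{"delta_pos":[0,0,0],"dr":[0,0,-27],"fingers":0.5},{"delta_pos":[0,0,0],"dr":[0,0,-36],"fingers":0.5},{"delta_pos":[0,0,0],"dr":[0,0,-43],"fingers":0.5}])

```text
time: 5.15
tool_pos: [0.6135, -0.2254, 0.0668]
tool_rot: [-3.141, 0.002, 3.006]
contact_force: [-2.3, 2.2, 5.9]
opening: 0.0458
grip_force: 8.0
```

Request:
step_arm(increments=[{"delta_pos":[0,0,0],"dr":[0,0,0],"fingers":0.5},{"delta_pos":[0,0,0],"dr":[0,0,0],"fingers":0.5},{"delta_pos":[0,0,0],"dr":[0,0,0],"fingers":0.5},{"delta_pos":[0,0,0],"dr":[0,0,0],"fingers":0.5},{"delta_pos":[0,0,0],"dr":[0,0,0],"fingers":0.5}])

```text
time: 5.78
tool_pos: [0.6136, -0.2254, 0.0668]
tool_rot: [-3.141, 0.003, 3.002]
contact_force: [-1.4, 1.2, 6.6]
opening: 0.0458
grip_force: 8.0
```

```bash
python3 -c "
from h import *
for n in ('wrist','side','scene'): cv2.imwrite(f'pics/{n}2.png',viewer.read_camera(n)[...,::-1])
f=lambda i,x,y,w,h,s:cv2.resize(i[y:y+h,x:x+w],None,fx=s,fy=s,interpolation=cv2.INTER_CUBIC)
a=f(cv2.imread('pics/side2.png'),300,220,100,100,4);b=f(cv2.imread('pics/scene2.png'),160,210,100,100,4)
cv2.imwrite('pics/c3.png',np.hstack([a,b]))
go([.6115,-.2235,.064],[180,0,172])"
```

```text
t 5.925 pos [ 0.6136 -0.2254  0.0668] rpy [-179.9616    0.1547  171.9926] q [-0.4693  0.7212  1.3349  0.0003  1.0827 -1.9004] F [-2.0127  0.9068  5.954 ] open 0.04607429138684288 grip 8.000221699476242
delta cm [0.2366 0.1573 0.2767] dr [-0.0384  0.1547 -0.0075]
```

View pics/c3.png

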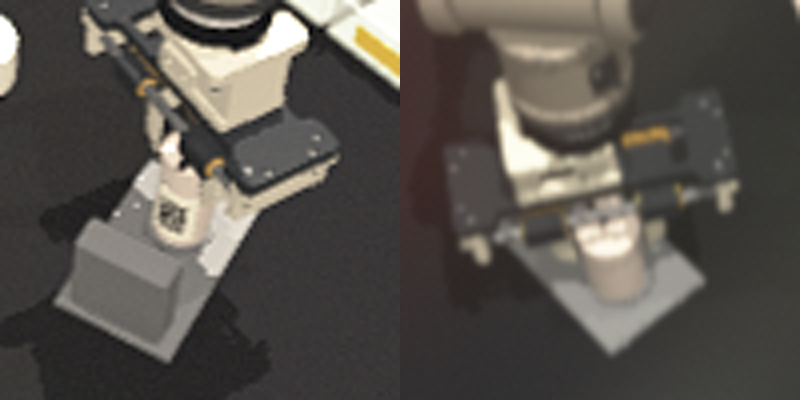

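The label now shows in the side crop at (175,220), turned toward the reader block. Next I release, rise and check.

Request:
step_arm(increments=[{"delta_pos":[0,0,0],"dr":[0,0,0],"fingers":-0.1},{"delta_pos":[0,0,0],"dr":[0,0,0],"fingers":-0.3},{"delta_pos":[0,0,0],"dr":[0,0,0],"fingers":-0.5},{"delta_pos":[0,0,-2],"dr":[0,0,0],"fingers":-0.7},{"delta_pos":[0,0,-5],"dr":[0,0,0],"fingers":-0.7}])

```text
time: 6.55
tool_pos: [0.6122, -0.2247, 0.114]
tool_rot: [3.141, -0.003, 3.002]
contact_force: [0.3, 0.0, 0.5]
opening: 0.0775
grip_force: 0.0
```

Request:
step_arm(increments=[{"delta_pos":[0,0,-4],"dr":[0,0,0],"fingers":-0.7},{"delta_pos":[0,0,-8],"dr":[0,0,0],"fingers":-0.7},{"delta_pos":[0,0,-12],"dr":[0,0,0],"fingers":-0.7},{"delta_pos":[0,0,-12],"dr":[0,0,0],"fingers":-0.7},{"delta_pos":[0,0,-12],"dr":[0,0,0],"fingers":-0.7}])

```text
time: 7.18
tool_pos: [0.6126, -0.2249, 0.2339]
tool_rot: [3.141, -0.001, 3.002]
contact_force: [0.1, -0.3, -1.2]
opening: 0.078
grip_force: 0.0
```

```bash
python3 -c "
from h import *
c=viewer.camera_params('wrist')
i=viewer.read_camera('wrist')[...,::-1].copy();cv2.imwrite('pics/w3.png',i)
K,T=c['K'],c['T']
for P in ([.6125,-.223,.088],[.6015,-.2273,.091],[.638,-.166,.008],[.669,-.2475,.008]):
    q=K@(T[:3,:3].T@(np.array(P)-T[:3,3])); print(q[:2]/q[2])
go([.4,.05,.24],[180,0,178])"
```

```text
[285.8359 192.2944]
[279.457  182.0269]
[337.3451 190.8087]
[272.3477 224.8264]
t 7.225 pos [ 0.6123 -0.2248  0.2332] rpy [179.9469  -0.1404 171.9973] q [-0.4693  0.5815  1.1173  0.0001  1.4453 -1.9004] F [0.3606 0.1283 0.2935] open 0.0780763669769385 grip 0.0
delta cm [24.8516 24.2562 -0.5956] dr [ 0.0605 -0.1375 -6.0028]
```

View pics/w3.png

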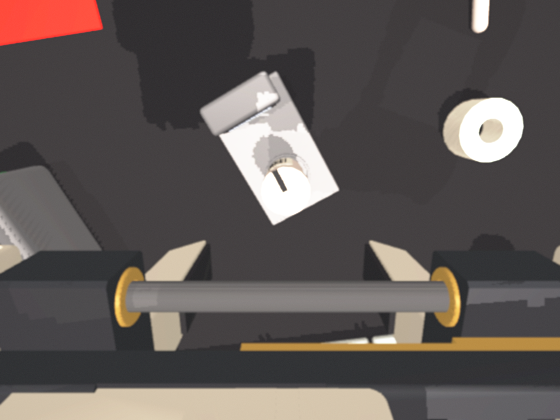

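The jar is upright in the cup, cap at (286,190) and rib toward (276,173). I'll measure the angles numerically.

```bash
python3 - <<'E'
from h import *
c=viewer.camera_params('wrist'); i=cv2.imread('pics/w3.png')
try: jar(i,c,(258,162,56,56))
except Exception as e: print(e)
g=cv2.cvtColor(i,6)
# rib: dark pixels within 20 px of the cap centre
yy,xx=np.mgrid[:420,:560]; m=(np.hypot(xx-286,yy-190)<22)&(g<90)
pts=np.argwhere(m)[:,::-1]; print(len(pts),pts.min(0),pts.max(0))
W=np.array([ray(c,p,.091)[:2] for p in pts]); u=np.linalg.svd(W-W.mean(0))[2][0]
print("rib mean",W.mean(0),"line angle",np.degrees(np.arctan2(u[1],u[0]))%180+180)
P=[ray(c,p,.008)[:2] for p in ((339,187),(275,224),(222,138))]
print([np.degrees(np.arctan2(*(b-a)[::-1])) for a,b in ((P[1],P[0]),(P[2],P[1]))])
E
```

```text
cap [ 0.6063 -0.2223  0.088 ] axes px [59.1894 72.4937] rib ang -146.12498685913783 r 0.00843801108721469
65 [274 171] [285 190]
rib mean [ 0.5996 -0.2269] line angle 199.42130091705368
[np.float64(113.27513338869326), np.float64(21.936604710114644)]
```

The rib line is at about 199.5° and the goal is about 201.5°, so the jar is done. Next is the lid tab.

```bash
python3 -c "
from h import *
go([.442,.250,.24],[180,0,178])"
```

```text
t 7.225 pos [ 0.6123 -0.2248  0.2332] rpy [179.9469  -0.1404 171.9973] q [-0.4693  0.5815  1.1173  0.0001  1.4453 -1.9004] F [0.3606 0.1283 0.2935] open 0.0780763669769385 grip 0.0
delta cm [23.4769 44.6462 -0.58  ] dr [ 0.0605 -0.1375 -6.0028]
```

Request:
step_arm(increments=[{"delta_pos":[2.6,5,-0.6],"dr":[0,0,-2],"fingers":-0.7},{"delta_pos":[5.2,10,-0.6],"dr":[0,0,-4],"fingers":-0.7},{"delta_pos":[7.8,15,-0.6],"dr":[0,0,-6],"fingers":-0.7},{"delta_pos":[10.4,20,-0.6],"dr":[0,0,-6],"fingers":-0.7},{"delta_pos":[13,25,-0.6],"dr":[0,0,-6],"fingers":-0.7}])

```text
time: 7.85
tool_pos: [0.5175, 0.0422, 0.2393]
tool_rot: [3.141, -0.003, 3.106]
contact_force: [0.8, -0.1, -0.2]
opening: 0.0779
grip_force: 0.0
```

```bash
python3 -c "
from h import *
go([.442,.250,.24],[180,0,178])"
```

```text
t 7.85 pos [0.5175 0.0422 0.2393] rpy [179.98    -0.1461 177.984 ] q [-0.0664  0.3231  1.5162  0.0003  1.3049 -1.6021] F [ 0.7661 -0.1041 -0.2125] open 0.07794977175421426 grip 0.0
delta cm [ 8.2771 20.499  -0.0393] dr [ 0.02   -0.1461 -0.016 ]
```

Request:
step_arm(increments=[{"delta_pos":[2.2,5.4,0],"dr":[0,0,0],"fingers":-0.7},{"delta_pos":[4.4,10.8,0],"dr":[0,0,0],"fingers":-0.7},{"delta_pos":[6.6,16.2,0],"dr":[0,0,0],"fingers":-0.7},{"delta_pos":[8.2,20.4,0],"dr":[0,0,0],"fingers":-0.7},{"delta_pos":[8.2,20.4,0],"dr":[0,0,0],"fingers":-0.7}])

```text
time: 8.48
tool_pos: [0.4423, 0.2496, 0.2394]
tool_rot: [-3.141, -0.003, 3.111]
contact_force: [-0.4, -0.8, -0.1]
opening: 0.0779
grip_force: 0.0
```

```bash
python3 -c "
from h import *
c=viewer.camera_params('wrist')
i=viewer.read_camera('wrist')[...,::-1].copy();cv2.imwrite('pics/w4.png',i)
go([.442,.250,.108],[180,0,178])"
```

```text
t 8.525 pos [0.4431 0.2481 0.2395] rpy [-179.9355   -0.1223  178.1717] q [ 0.3595  0.3018  1.5463 -0.0002  1.2959 -1.1793] F [ 0.0835 -0.5459  0.0265] open 0.07808693386033472 grip 0.0
delta cm [ 0.0889  0.202  13.1494] dr [-0.0647 -0.1223  0.1717]
```

View pics/w4.png

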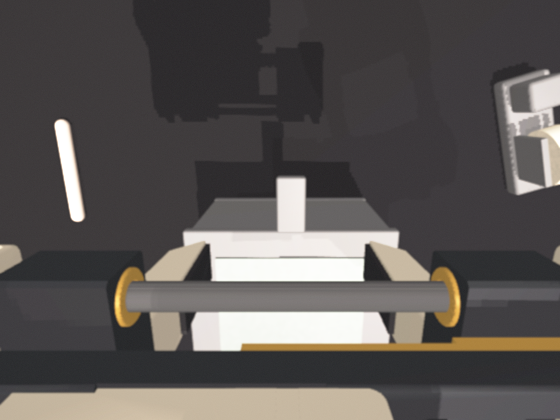

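The tab is seen from (277..305, 177) at its end to (278..305, 231) at its root, and the lid's front edge runs from (184,231) to (397,231). Converting these to positions.

```bash
python3 - <<'E'
from h import *
c=viewer.camera_params('wrist')
for p in ((277,177.5),(305,177.5),(278,231),(305,231),(184,231.5),(397,231.5)): print(p,ray(c,p,.13))
E
```

```text
(277, 177.5) [0.4219 0.2433 0.13  ]
(305, 177.5) [0.4226 0.2658 0.13  ]
(278, 231) [0.4676 0.2424 0.13  ]
(305, 231) [0.4683 0.2651 0.13  ]
(184, 231.5) [0.4656 0.1632 0.13  ]
(397, 231.5) [0.4711 0.3424 0.13  ]
```

Request:
step_arm(increments=[{"delta_pos":[0.1,0.4,4],"dr":[0,0,0],"fingers":-0.7},{"delta_pos":[0.1,0.4,8],"dr":[0,0,0],"fingers":-0.7},{"delta_pos":[0.1,0.4,11],"dr":[0,0,0],"fingers":-0.7},{"delta_pos":[0.1,0.4,13.1],"dr":[0,0,0],"fingers":-0.5},{"delta_pos":[0.1,0.4,13.1],"dr":[0,0,0],"fingers":-0.1}])

```text
time: 9.15
tool_pos: [0.4425, 0.2496, 0.1079]
tool_rot: [-3.14, -0.004, 3.105]
contact_force: [0.1, -0.2, 0.4]
opening: 0.0632
grip_force: 0.0
```

Request:
step_arm(increments=[{"delta_pos":[0,0,0],"dr":[0,0,0],"fingers":0.2},{"delta_pos":[0,0,0],"dr":[0,0,0],"fingers":0.4},{"delta_pos":[0,0,0],"dr":[0,0,0],"fingers":0.6},{"delta_pos":[0,0,0],"dr":[0,0,0],"fingers":0.8},{"delta_pos":[0,0,0],"dr":[0,0,0],"fingers":0.8}], newtons=20)

```text
time: 9.78
tool_pos: [0.4435, 0.2527, 0.1102]
tool_rot: [3.139, 0.001, 3.107]
contact_force: [0.0, 5.6, -0.1]
opening: 0.0236
grip_force: 20.0
```

```bash
python3 -c "
from h import *
go([.442,.252,.108],[180,0,178])"
```

```text
t 9.775 pos [0.4435 0.2527 0.1102] rpy [179.856    0.0698 178.0023] q [ 0.3664  0.4418  1.7272  0.0022  0.9705 -1.1708] F [ 0.0411  5.6313 -0.0663] open 0.023596016682712443 grip 20.00104933977127
delta cm [ 0.1513 -0.0725  0.2196] dr [0.144  0.0698 0.0024]
```

Request:
step_arm(increments=[{"delta_pos":[-0.1,0,-1.6],"dr":[0,0,0],"fingers":0.8},{"delta_pos":[-0.3,0,-3.2],"dr":[0,0,0],"fingers":0.8},{"delta_pos":[-0.7,0,-5.2],"dr":[0,0,0],"fingers":0.8},{"delta_pos":[-1.3,0,-7.1],"dr":[0,0,0],"fingers":0.8},{"delta_pos":[-2.2,0,-9.3],"dr":[0,0,0],"fingers":0.8}])

```text
time: 10.4
tool_pos: [0.4655, 0.252, 0.2033]
tool_rot: [3.139, 0.001, 3.107]
contact_force: [4.8, 6.2, -5.0]
opening: 0.0237
grip_force: 20.0
```

```bash
python3 -c "
from h import *
go([.4435+.1193,.249,.1102+.1967],[180,0,178])"
```

```text
t 10.4 pos [0.4655 0.252  0.2033] rpy [179.8432   0.0436 178.0342] q [ 0.35    0.3687  1.5516  0.0024  1.2196 -1.1873] F [ 4.7962  6.228  -4.9797] open 0.023725970715873648 grip 19.997899532318115
delta cm [ -9.7407   0.0581 -10.3483] dr [0.1568 0.0435 0.0343]
```

Request:
step_arm(increments=[{"delta_pos":[-1.1,0,-2.1],"dr":[0,0,0],"fingers":0.8},{"delta_pos":[-2.5,0,-4.1],"dr":[0,0,0],"fingers":0.8},{"delta_pos":[-4.0,0,-6.0],"dr":[0,0,0],"fingers":0.8},{"delta_pos":[-5.5,0,-7.4],"dr":[0,0,0],"fingers":0.8},{"delta_pos":[-7.0,0,-8.6],"dr":[0,0,0],"fingers":0.8}])

```text
time: 11.02
tool_pos: [0.5352, 0.25, 0.2888]
tool_rot: [3.138, -0.001, 3.108]
contact_force: [1.0, 7.9, -5.4]
opening: 0.0235
grip_force: 20.0
```

Request:
step_arm(increments=[{"delta_pos":[-1.0,0,-0.7],"dr":[0,0,0],"fingers":0.8},{"delta_pos":[-1.9,0,-1.2],"dr":[0,0,0],"fingers":0.8},{"delta_pos":[-2.7,0,-1.7],"dr":[0,0,0],"fingers":0.8},{"delta_pos":[-2.7,0,-1.7],"dr":[0,0,0],"fingers":0.8},{"delta_pos":[-2.7,0,-1.7],"dr":[0,0,0],"fingers":0.8}])

```text
time: 11.65
tool_pos: [0.5619, 0.2492, 0.3056]
tool_rot: [3.138, -0.0, 3.108]
contact_force: [0.2, 6.9, -0.9]
opening: 0.0234
grip_force: 20.0
```

```bash
python3 -c "
from h import *
for n in ('side','scene','wrist'): cv2.imwrite(f'pics/{n}5.png',viewer.read_camera(n)[...,::-1])
f=lambda i,x,y,w,h,s:cv2.resize(i[y:y+h,x:x+w],None,fx=s,fy=s,interpolation=cv2.INTER_CUBIC)
a=f(cv2.imread('pics/side5.png'),180,80,200,225,2);b=f(cv2.imread('pics/scene5.png'),170,90,200,225,2)
cv2.imwrite('pics/c5.png',np.hstack([a,b]))
go([.4435+.1193,.249,.1102+.1967],[180,0,178])"
```

```text
t 11.8 pos [0.5618 0.2492 0.3055] rpy [179.8129  -0.0259 178.0978] q [ 0.2912  0.4725  1.1077  0.0032  1.5609 -1.2464] F [ 1.328   7.5014 -1.0721] open 0.023773242853527495 grip 19.999638497829437
delta cm [-0.1014 -0.0203 -0.1365] dr [ 0.1871 -0.0261  0.0978]
```

View pics/c5.png

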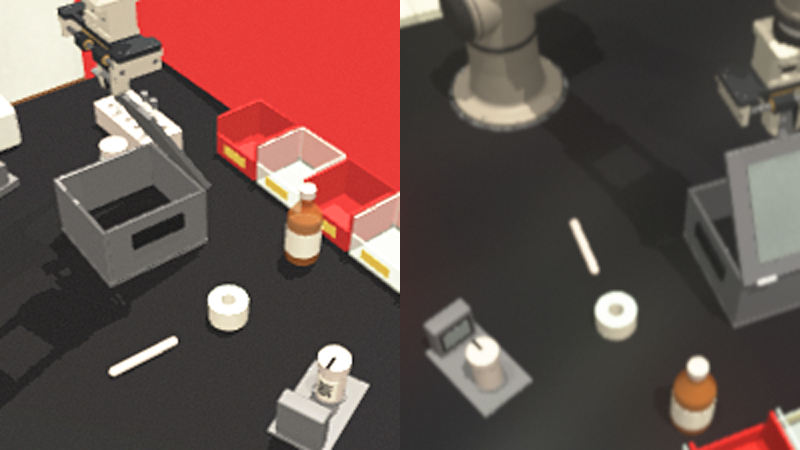

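The lid stands open, held by the tab, and the jar and bystanders look undisturbed. The lid's free corner is near scene crop (737,145). I'll check the angle by ray casting onto the lid's side plane.

```bash
python3 - <<'E'
from h import *
c=viewer.camera_params('scene'); h=np.array([.672,.247,.12]); b=np.radians(-1.6)
X=np.array([np.cos(b),np.sin(b),0]);Y=np.array([-np.sin(b),np.cos(b),0])
def angs(c,uv):
  for s in(-.092,):
    d=c["T"][:3,:3]@np.linalg.inv(c["K"])@np.r_[uv,1]; o=c["T"][:3,3]
    t=((h+s*Y-o)@Y)/(d@Y); v=o+t*d-h; r=np.hypot(v@X,v[2]); th=np.degrees(np.arctan2(v[2],-v@X))
    print(uv,"r",r,"ang",th,"lid angle if top corner",th-np.degrees(np.arctan2(.01,.204)))
for u in((338,162),(337,162),(339,163)): angs(c,u)
# predicted free near corner pixels for lid angles
for th in (54,60,66):
  t=np.radians(th)
  for n in("scene","side"):
    q=viewer.camera_params(n)
    P=[h-.092*Y+(-.204*np.cos(t)+w*np.sin(t))*X+np.array([0,0,.204*np.sin(t)+w*np.cos(t)]) for w in(0,.01)]
    print(th,n,*[(lambda m:m[:2]/m[2])(q["K"]@(q["T"][:3,:3].T@(p-q["T"][:3,3]))) for p in P])
E
```

```text
(338, 162) r 0.23029090195867352 ang 71.32602743477885 lid angle if top corner 68.5196571829906
(337, 162) r 0.2275433243626017 ang 69.78724943588013 lid angle if top corner 66.98087918409188
(339, 163) r 0.23012034443681223 ang 72.77056275962649 lid angle if top corner 69.96419250783823
54 scene [328.6815 164.3725] [330.1178 164.8568]
54 side [249.1973 144.2709] [251.3884 141.7075]
60 scene [331.8428 165.8108] [333.3871 166.6855]
60 side [254.0826 138.9897] [256.4604 136.6139]
66 scene [335.2176 168.0863] [336.8541 169.3588]
66 side [259.3309 134.1457] [261.8579 131.9943]
```

```bash
python3 - <<'E'
from h import *
f=lambda i,x,y,w,h,s:cv2.resize(i[y:y+h,x:x+w],None,fx=s,fy=s,interpolation=cv2.INTER_CUBIC)
a=f(cv2.imread('pics/side5.png'),220,110,80,100,5);b=f(cv2.imread('pics/scene5.png'),315,145,80,100,5)
cv2.imwrite('pics/c6.png',np.hstack([a,b]))
E
```

```text
(no output)
```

View pics/c6.png

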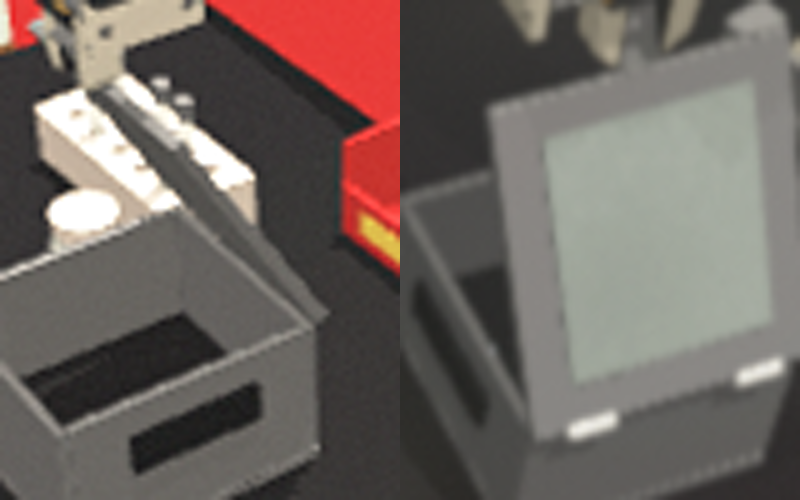

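The scene's free corner is at (333,166). At 60° I predict (333.4,166.7), and the side corner near (255..257, 137..140) also matches 60°. Handing in.

```bash
python3 -c "
from h import *
s=robot.observe();print(s['tool_pos'],s['grip_force'],s['contact_force'],s['time'])
print(robot.hand_in())"
```

```text
[0.5618 0.2492 0.3055] 19.999638497829437 [ 1.328   7.5014 -1.0721] 11.8
the job is handed in; nothing more can be done
None
```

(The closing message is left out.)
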